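# Run down the wing nut of a panel clamp

### The arm

A 6-joint arm with a two-finger parallel gripper is mounted at the origin on the work surface. World frame = base frame: x ahead of the robot, y to its left, z up, the work surface at z = 0. Lengths are in m, angles in rad, forces in N, time in s.
With the tool pointing down it reaches from about 0.4 to 0.825 m from the base axis. Payload 7 kg.
Tool frame: the origin (TCP) lies on the centre line of the jaws, within the pads' length; the fingertips stand 8 mm ahead of it and the grasp point (between the pads) lies 11 mm behind it; z points along the fingers, y is the line along which they close (so a half turn about z gives the same grasp; the last joint's range is limited). The gripper opens to 88 mm and grips with 3 to 60 N. Pads are 19 mm wide; open, the fingers measure 130 mm over their backs; the gripper's body (78 mm by 193 mm) begins 47 mm behind the grasp point.
Start: joints at [1.61, 0.359, 0.012, 0, -1.224, -0.288], TCP at [0.166, 0.654, 0.235] pointing down, gripper open.
Joint ranges: [-3.07, 3.07], [-1.43, 2.12], [-1.02, 1.25], [-3.03, 1.67], [-3.05, -0], [-3.03, 3.03]. Speed limits (rad/s): [2.39, 2.39, 3.01, 3.14, 3.14, 3.14].

### API

Orientations are given as a rotation vector (axis times angle).
In Python, from plant import arm, camera gives the robot as it stands.
- The arm moves only by the tool arm_command, never from a script. Its argument "motion" is a list of rows, each a list of 7 numbers: the shift along the tool's x, y, z in m, then the turn, a rotation vector about the tool's x, y, z in degrees, then the opening, from -1 (shut) to 1 (fully open), so that 0 is half open. In form: [[dx, dy, dz, rx, ry, rz, grip], ...]. A call has 1 to 5 rows; each row shifts and turns the commanded pose from where the row before left it, along the tool's axes as they then stand; what a row does not reach is not made up. A row lasts 1/8 s, in which the tool goes at most 62.5 mm and 10.7 degrees, less where a joint would pass 70% of its speed; a pose out of reach is approached as far as the arm can. A call is refused whole if a number of a shift passes 0.0625 or a number of a turn 10.7, either way. A call with a gripper value outside its range is refused whole. The fingers move at their own pace and stop on an object; "squeeze" is the grip in N (left out, the last holds). Time passes only in rows, so rows that do not move let the fingers close. It gives the time, the measured TCP pose, the force and the opening at its end, in the units of the state.
- arm.get_state(): the state, without advancing time (a new reading comes with each control period).
- camera(name): name is "side" or "top" or "wrist"; returns a dict with "pixels" (384x512x3 uint8, red, green, blue), "range_z" (384x512 float32, m along the optical axis (not along the pixel's ray), 0 where there is no reading), "K" (3x3 intrinsics, pixels), "extrinsics" (4x4, takes a point from world to camera coordinates). Camera axes: x right, y down, z forward; pixel columns grow to the right and rows downward; lengths in m; the calibration is good to about 2 mm. A picture is of the moment at which its call begins.
- arm.sign_off(): hands the job in, once; it reports no verdict.
The state is a dict: "time": time; "joint_pos": joint angles; "qd": joint speeds; "joint_torque": joint torques, N m; "tool_pos": TCP position; "orientation": TCP orientation; "ft_force": force on the tool from outside, world axes, zero at the start; "ft_torque": the same for the moment, N m; "finger_gap": finger opening in m.
Only numpy, scipy, OpenCV 4.12 (cv2) and the standard library are available. Lean on these libraries where they do the work, as an engineer would, in place of code of your own. Each camera call takes 0.05 s, during which the arm holds its last target. There are 200 camera calls.

### The job

The wing nut on the panel clamp is loose. Run it down clockwise (seen from above) by pushing its wings round with a fingertip, stroke after stroke, until it stops fully home and the strap holds the white panel. Only push: do not pinch the nut or force it, lift nothing, leave the panel and the things around the clamp where they are, and finish clear of everything.

Things in the scene. Friction and masses are not known exactly. Their poses are not given: they have to be found in the camera images.
- clamp: Bridge clamp fixed to the worktop. Origin: on the worktop under the vertical axis of the stud and wing nut; z up. Aluminium base plate 10 mm thick, 110 mm along x, from y = -165 to +60. Heel block at its +y end, panel at its -y end.
- heel_top (a point): Centre of the top of the dark steel heel block fixed on the clamp, 76 mm above the worktop. In the clamp's axes it spans x = -45 to +45 and y = +33 to +57 mm. The passing wing tips clear it by only 3 mm, so a finger cannot follow a wing through this side; the clamp's -x, -y and +x sides of the nut are open.
- strap_top (a point): Point on the nut's axis on the top face of the flat steel strap under the nut. Strap 36 mm wide (clamp's x), 12 mm thick, y = -84 to +32 mm. It moves down with the nut: its top is 40 mm above the worktop when the nut is home, up to 45 mm before.
- stud_end (a point): Top end of the fixed stud, 12 mm in diameter, on the nut's axis, 70 mm above the worktop.
- nut_mid (a point): On the wing nut's vertical axis at mid-height of its wings, turning with it; 62 mm above the worktop when home, up to 5 mm higher before. Two wings point along +y and -y: round ears 24 mm in diameter, 6 mm thick (in x), 6 to 30 mm from the axis (60 mm over both tips), 12 mm above to 12 mm below this point. Hub 24 mm in diameter (19 at its top), from 20 to 4 mm below this point.
- wing_nut (a joint): Turn of the wing nut, rad: grows clockwise seen from above (running down, 3.5 mm per turn), never beyond a hard stop at 9.5 = fully home, strap down on the panel. Starts between 1.0 and 4.0. Turns with about 0.05 N m of friction and stays where it is left.
- panel: Loose offcut of a white cabinet front, 130 x 120 x 18 mm (x, y, z), lying on the clamp's base plate under the strap's end, at the clamp's -y side. Origin: centre of its underside.
- spray_can: Loose spray can standing, 52 mm in diameter, 150 mm high. Origin: centre of its underside.
- filler_jar: Loose jar standing, 56 mm in diameter, 60 mm high. Origin: centre of its underside.
- sanding_block: Loose sanding block, 70 x 100 x 27 mm (x, y, z). Origin: centre of its underside.
- filler_knife: Loose filling knife lying flat, about 180 mm long along its own x, handle to -x. Origin: about its middle, on its underside.
There are look-alikes about, which are no part of the job. What is shaped like the spray_can but purple is not meant.

How it is judged:
By the outcome, as a careful person would: the job done as asked, in the order asked, and still so for the second after the job is handed in, with the robot touching nothing.
It also fails if it takes over 72 s, if anything falls off the work surface, if the arm or the gripper's body presses on something with over 40 N, if the wrist force passes 120 N, or if a joint passes its speed limit or range.

## Working session

There is one attempt and no reset: what is moved stays moved. The work goes in short steps, Python scripts to look and compute and a tool call to move; the robot and the scene stay as the last step left them, time stands still between calls to the robot, and variables do not carry over. Pictures are saved under pics/ and viewed, on a budget of 10 in all, crops included, one or two more only if the job needs it, and the job is handed in when it is done.

Besides the shell and the picture viewer there is one more tool, called after ">>>" as name(argument=value, ...) on one line, values as JSON. arm_command: Moves the arm, as the interface text tells. Its arguments: {"type":"object","properties":{"motion":{"type":"array"},"squeeze":{"type":"number"}},"required":["motion"]}

```bash
mkdir -p pics; ls
cat > h.py <<'E'
import numpy as np, cv2
from plant import arm, camera
def grab(n,f=None):
    c=camera(n)
    if f: cv2.imwrite('pics/'+f,c['pixels'][:,:,::-1])
    return c
def pts(c):
    K=c['K'];z=c['range_z'];v,u=np.indices(z.shape)
    P=np.stack([(u-K[0,2])/K[0,0]*z,(v-K[1,2])/K[1,1]*z,z],-1)
    E=np.linalg.inv(c['extrinsics']); W=P@E[:3,:3].T+E[:3,3]; W[z==0]=np.nan
    return W
E
python3 - <<'E'
from h import *
t=grab('top','top0.png'); s=grab('side','side0.png')
np.savez('t0.npz',**t);np.savez('s0.npz',**s)
for c in(t,s): print(c['K'].tolist(),np.linalg.inv(c['extrinsics']).round(3).tolist())
st=arm.get_state();print(st)
E
```

```text
pics
[[375.0405231202311, 0.0, 251.89156054624274], [0.0, 375.0405231202311, 186.34989886756154], [0.0, 0.0, 1.0]] [[-0.028, -0.982, 0.185, 0.474], [-0.999, 0.034, 0.034, 0.072], [-0.04, -0.184, -0.982, 0.756], [0.0, 0.0, 0.0, 1.0]]
[[357.9914908588984, 0.0, 251.62982656396855], [0.0, 357.9914908588984, 193.5920997299521], [0.0, 0.0, 1.0]] [[-0.97, -0.191, 0.151, 0.456], [-0.243, 0.74, -0.627, 0.587], [0.008, -0.645, -0.764, 0.655], [0.0, 0.0, 0.0, 1.0]]
{'time': 0.1, 'joint_pos': array([ 1.61011823e+00,  3.59334618e-01,  1.11673556e-02, -3.19529971e-04,
       -1.22405168e+00, -2.88096147e-01]), 'qd': array([ 0.00019175, -0.00198221,  0.00169201,  0.0021232 ,  0.00048026,
        0.0011051 ]), 'joint_torque': array([-7.21277502e-04, -5.84165990e+01,  2.93749666e+01,  7.01529086e+00,
        1.01808840e-02, -4.46981801e-05]), 'tool_pos': array([0.16611415, 0.65382563, 0.23370919]), 'orientation': array([ 3.11585783e+00, -3.89756055e-01, -1.01368078e-04]), 'ft_force': array([ 0.50120735, -0.82383275,  0.033815  ]), 'ft_torque': array([-0.05814644, -0.03633695, -0.04645456]), 'finger_gap': 0.08768387184138975}
```

View pics/top0.png

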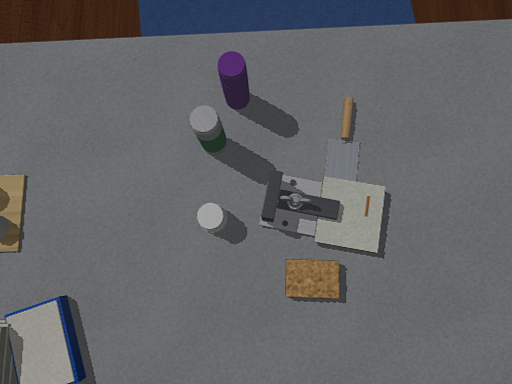

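View pics/side0.png

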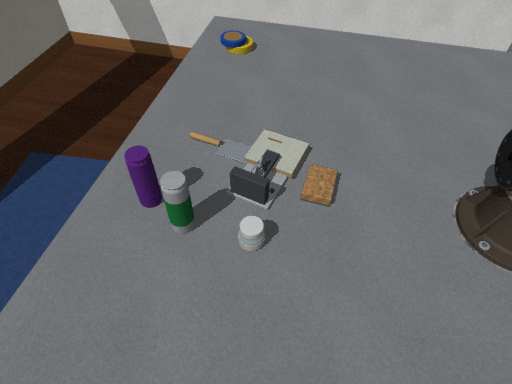

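The top view shows the clamp at about (300,205), with the heel block at (271,197) and the nut at (295,201). The panel is at (350,215), the knife at (345,140), the sanding block at (313,279) and the jar at (212,218). The green can is at (208,130) and the purple look-alike at (235,80). The side view agrees.

Only the shape on the strap at (295,201) could be the nut. I'll check it in a close crop.

Run:
```python
from h import *
t=dict(np.load('t0.npz'));s=dict(np.load('s0.npz'))
W=pts(t)
a=cv2.resize(t['pixels'][155:255,245:395],None,fx=5,fy=5,interpolation=cv2.INTER_CUBIC)[:, :, ::-1]
cv2.imwrite('pics/crop.png',a)
for n,c in(('t',t),('s',s)):
    W=pts(c);x,y,z=W[...,0],W[...,1],W[...,2]
    roi=(x>.3)&(x<.75)&(y>-.25)&(y<.25)
    # heel
    m=roi&(abs(z-.076)<.004)&(c['pixels'].max(-1)<80)
    k,l,st,ce=cv2.connectedComponentsWithStats(m.astype(np.uint8))
    for i in range(1,k):
        if st[i,4]>20:
            p=W[l==i]; print(n,'z76',st[i],p.mean(0).round(4),cv2.minAreaRect((p[:,:2]*1000).astype(np.float32)))
W=pts(t)
print((W[190:212:2,280:312:2,2]*1000).round())
for u,v in((208,118),(233,65),(211,215),(313,279),(350,215),(345,140)): print(u,v,W[v,u].round(3))
```

```text
t z76 [261 170  22  50 586] [0.5868 0.0598 0.0771] ((586.9782104492188, 60.42012023925781), (23.6290225982666, 90.09538269042969), 76.91046905517578)
s z76 [230 166  40  22 326] [0.587  0.0637 0.075 ] ((588.4522705078125, 62.968955993652344), (24.894084930419922, 88.24637603759766), 76.27725982666016)
s z76 [178 204  13  11  36] [0.6914 0.1888 0.0762] ((690.8440551757812, 187.80979919433594), (31.18499183654785, 5.761052131652832), 59.677207946777344)
[[45. 42. 41. 14. 13. 10. 11. 12. 12.  8. 11. 10. 10. 11.  8. 11.]
 [46. 45. 44. 46. 45. 45. 44. 44. 12. 13. 11.  9. 14. 12.  8. 11.]
 [44. 44. 45. 43. 46. 45. 47. 47. 47. 45. 46. 45. 43. 11. 11. 13.]
 [72. 75. 78. 80. 78. 46. 63. 65. nan 63. 46. 45. 43. 41. 42. 44.]
 [73. 77. 79. 79. 77. 75. 64. 73. 71. 69. 73. 75. 76. 45. 43. 44.]
 [46. 46. 62. 65. 68. 70. 67. 71. 72. 73. 74. 75. 78. 79. 76. 75.]
 [44. 44. 45. 42. 47. 59. 64. 69. 71. 62. 64. 64. 67. 71. 74. 73.]
 [46. 45. 45. 44. 47. 54. 60. 63. 62. 62. 46. 45. 42. 47. 44. 44.]
 [44. 42. 43. 43. 44. 47. 55. 56. 55. 47. 44. 46. 44. 43. 46. 45.]
 [41. 44. 45. 46. 44. 44. 49. 46. 48. 45. 44. 45. 44. 44. 44. 47.]
 [11. 12.  9. 11. 37. 44. 45. 45. 45. 45. 46. 46. 45. 46. 45. 46.]]
208 118 [0.709 0.165 0.152]
233 65 [0.806 0.12  0.15 ]
211 215 [0.553 0.174 0.061]
313 279 [ 0.43  -0.012  0.029]
350 215 [ 0.548 -0.09   0.03 ]
345 140 [ 0.706 -0.096  0.007]
```

View pics/crop.png

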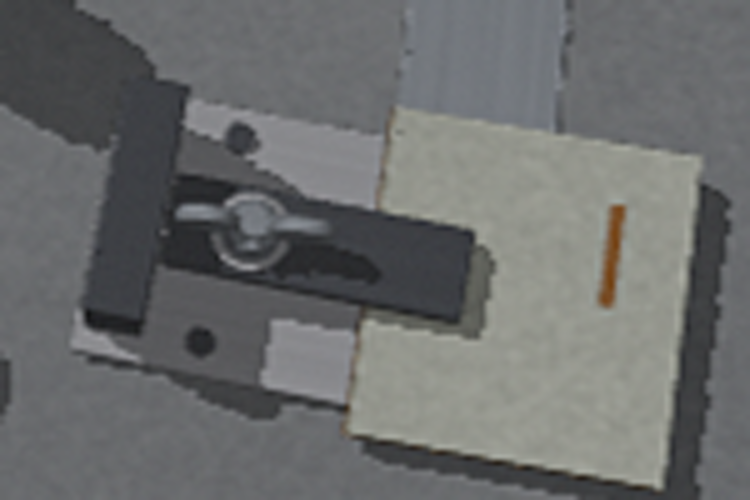

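The nut's wings lie nearly along the strap in the crop, tips at about (175,213) and (330,228), with the stud at (250,217). I'll get the axis and wing angle in numbers.

Run:
```python
from h import *
for n in 'ts':
    c=dict(np.load(n+'0.npz'));W=pts(c);x,y,z=W[...,0],W[...,1],W[...,2]
    m=(np.hypot(x-.577,y-.018)<.034)&(z>.064)&((x-.577)*.225+(y-.018)*.974<.031)
    p=W[m]; print(n,m.sum(),p.mean(0).round(4),'maxz',np.percentile(p[:,2],95))
    w=p[:,:2]; (cx,cy),sz,a=cv2.minAreaRect((w*1000).astype(np.float32)); print(cx,cy,sz,a)
    vx,vy,_,_=cv2.fitLine((w*1000).astype(np.float32),cv2.DIST_HUBER,0,.01,.01).ravel(); print('ang',np.degrees(np.arctan2(vy,vx)))
    # strap top
    m=(abs((x-.577)*.974-(y-.018)*.225)<.03)&((x-.577)*.225+(y-.018)*.974<.03)&((x-.577)*.225+(y-.018)*.974>-.1)&(abs(z-.044)<.005)
    p=W[m];print('strap',np.median(p[:,2]),cv2.minAreaRect((p[:,:2]*1000).astype(np.float32)))
```

```text
t 141 [0.5763 0.0174 0.0736] maxz 0.07963812089549771
577.082275390625 16.95370101928711 (58.90367126464844, 11.667166709899902) 76.89665222167969
ang 81.06708
strap 0.04470681835107854 ((570.6180419921875, -8.93997573852539), (115.28201293945312, 36.417240142822266), 76.76676177978516)
s 75 [0.5783 0.0209 0.0717] maxz 0.07709036962605441
578.8271484375 20.305194854736328 (53.088008880615234, 10.716595649719238) 86.33613586425781
ang 80.811905
strap 0.04278320456429202 ((569.8041381835938, -18.600372314453125), (93.02616882324219, 36.191463470458984), 76.53688049316406)
```

>>> arm_command(motion=[[0,0.06,0,0,0,0,-1],[0.03,0.0525,0,0,0,0,-1],[0.03,0.0525,0,0,0,0,-1],[0.03,0.0525,0,0,0,0,-1],[0.03,0.0525,0,0,0,0,-1]], squeeze=5)

```text
time: 0.72
tool_pos: [0.2163, 0.3608, 0.2343]
orientation: [3.117, -0.389, -0.0]
ft_force: [1.0, 0.5, 0.4]
finger_gap: 0.043
```

>>> arm_command(motion=[[0.0508,0.0308,0,0,0,0,-1],[0.0508,0.0308,0,0,0,0,-1],[0.0508,0.0308,0,0,0,0,-1],[0.0508,0.0308,0,0,0,0,-1],[0.0508,0.0308,0,0,0,0,-1]])

```text
time: 1.35
tool_pos: [0.4253, 0.1495, 0.2347]
orientation: [-3.117, 0.389, -0.001]
ft_force: [0.2, 1.7, 0.1]
finger_gap: 0.0003
```

>>> arm_command(motion=[[0.0508,0.0308,0,0,0,0,-1],[0.0508,0.0308,0,0,0,0,-1],[0.0508,0.0308,0,0,0,0,-1],[0.0508,0.0308,0,0,0,-6.7,-1],[0,0,0,0,0,0,-1]])

```text
time: 1.98
tool_pos: [0.5924, -0.0213, 0.2328]
orientation: [3.133, -0.211, -0.004]
ft_force: [-0.8, 0.4, -0.6]
finger_gap: 0.0005
```

Run:
```python
from h import *
c=grab('wrist','w0.png');np.savez('w0.npz',**c)
s=arm.get_state();print(s['tool_pos'],s['orientation'],s['joint_pos'].round(3),s['finger_gap'],s['time'],s['ft_force'])
```

```text
[ 0.59117077 -0.01997702  0.23304075] [ 3.13370088 -0.21256858 -0.00391259] [ 0.296  0.225 -0.179 -0.    -1.17   1.139] 0.00014623966458083702 2.025 [-0.47952337 -0.57442668 -0.34767362]
```

View pics/w0.png

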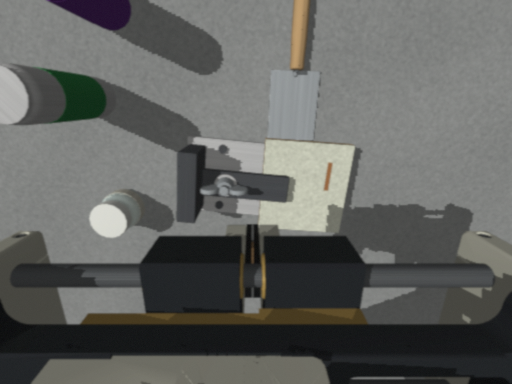

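The wrist view shows the nut at (224,187), its wings left to right between the heel at (190,183) and the strap end at (288,187), and the shut fingers at (252,270). A quick cross-check of the axis before going down.

Run:
```python
from h import *
c=dict(np.load('w0.npz'));W=pts(c);x,y,z=W[...,0],W[...,1],W[...,2]
roi=(x>.45)&(x<.7)&(y>-.1)&(y<.12)
v,u=np.indices(z.shape)
roi&=v<230
p=W[roi&(abs(z-.076)<.005)&(y>.035)];print('heel',p.mean(0),cv2.minAreaRect((p[:,:2]*1000).astype(np.float32)))
m=roi&(z>.062)&(np.hypot(x-.577,y-.018)<.034)&((x-.577)*.225+(y-.018)*.974<.031)
p=W[m];print(m.sum(),p.mean(0),cv2.minAreaRect((p[:,:2]*1000).astype(np.float32)),np.percentile(p[:,2],[50,95]))
vx,vy,_,_=cv2.fitLine((p[:,:2]*1000).astype(np.float32),cv2.DIST_HUBER,0,.01,.01).ravel(); print('ang',np.degrees(np.arctan2(vy,vx)))
m=roi&(abs(z-.044)<.004);p=W[m];print('strap',np.median(p[:,2]),cv2.minAreaRect((p[:,:2]*1000).astype(np.float32)))
```

```text
heel [0.59011471 0.05762288 0.07579737] ((586.2954711914062, 52.4700927734375), (36.96013259887695, 90.12895965576172), 77.32075500488281)
436 [0.57939766 0.0185114  0.07090881] ((577.8512573242188, 17.582653045654297), (62.25794982910156, 27.253803253173828), 77.03024291992188) [0.07070592 0.07743394]
ang 81.26145
strap 0.043693280415747354 ((587.2672119140625, -4.8834228515625), (129.02679443359375, 89.82395935058594), 88.68815612792969)
```

>>> arm_command(motion=[[0.003,0,0.05,0,0,0,-1],[0,0,0.05,0,0,0,-1],[0,0,0.04,0,0,0,-1],[0,0,0.015,0,0,0,-1],[0,0,0.012,0,0,0,-1]])

```text
time: 2.65
tool_pos: [0.5942, -0.018, 0.068]
orientation: [-3.135, 0.206, -0.002]
ft_force: [0.0, 0.2, 0.8]
finger_gap: 0.0006
```

>>> arm_command(motion=[[-0.003,0,0,0,0,0,-1],[-0.003,0,0,0,0,0,-1],[-0.002,0,0,0,0,0,-1],[-0.001,0,0,0,0,0,-1],[0,0,0,0,0,0,-1]])

```text
time: 3.28
tool_pos: [0.586, -0.0174, 0.0685]
orientation: [-3.134, 0.207, -0.004]
ft_force: [3.6, -0.8, 2.1]
finger_gap: 0.0005
```

>>> arm_command(motion=[[-0.0061,0.0016,0.003,0,0,10,-1],[-0.0061,0.0016,0,0,0,10,-1],[-0.0061,0.0016,0,0,0,10,-1],[-0.0061,0.0016,0,0,0,10,-1]])

```text
time: 3.78
tool_pos: [0.5609, -0.014, 0.0647]
orientation: [-2.871, 1.275, -0.001]
ft_force: [3.1, -2.0, -0.7]
finger_gap: 0.0004
```

```bash
cat >> h.py <<'E'
from scipy.spatial.transform import Rotation as R
A=np.array([.5778,.018])
def rep():
    s=arm.get_state();M=R.from_rotvec(s['orientation']).as_matrix()
    d=s['tool_pos'][:2]-A
    y=M[:2,1];x=M[:2,0]
    th=np.degrees(np.arctan2(x[1],x[0]))
    print('t',s['time'],'r %.4f b %.4f'%(d@y,d@x),'z',s['tool_pos'][2].round(4),'theta',th.round(1),'phi',(77-(th-90))%360,'q6',s['joint_pos'][5].round(2),'F',s['ft_force'].round(1),'tool F',(M.T@s['ft_force']).round(1), s['tool_pos'].round(4))
E
python3 -c "
from h import *
rep()"
```

```text
t 3.775 r 0.0340 b 0.0125 z 0.0647 theta -47.9 phi 214.8977727254433 q6 0.41 F [ 3.1 -2.  -0.7] tool F [ 3.6 -0.9  0.7] [ 0.5609 -0.014   0.0647]
```

>>> arm_command(motion=[[-0.0061,0.0016,0,0,0,10,-1],[-0.0061,0.0016,0,0,0,10,-1],[-0.0061,0.0016,0,0,0,10,-1],[-0.0061,0.0016,0,0,0,10,-1]])

```text
time: 4.28
tool_pos: [0.5436, 0.004, 0.0645]
orientation: [2.261, -2.18, -0.0]
ft_force: [2.1, -2.7, -0.5]
finger_gap: 0.0001
```

>>> arm_command(motion=[[-0.0061,0.0016,0,0,0,10,-1],[-0.0061,0.0016,0,0,0,10,-1],[-0.0061,0.0016,0,0,0,10,-1],[-0.0061,0.0016,0,0,0,10,-1]])

```text
time: 4.78
tool_pos: [0.5418, 0.0284, 0.0642]
orientation: [1.378, -2.82, -0.0]
ft_force: [-1.4, -2.9, 0.4]
finger_gap: 0.0005
```

```bash
python3 -c "
from h import *
rep()"
```

```text
t 4.775 r 0.0348 b 0.0139 z 0.0642 theta -127.9 phi 294.9198898472491 q6 -1.08 F [-1.4 -2.9  0.4] tool F [ 3.1 -0.7 -0.4] [0.5418 0.0284 0.0642]
```

>>> arm_command(motion=[[0.0065,0,0,0,0,0,-1],[0,0,-0.045,0,0,0,-1],[0.0059,-0.0043,0,0,0,-10.6,-1],[0.0059,-0.0043,0,0,0,-10.6,-1],[0.0059,-0.0043,0,0,0,-10.6,-1]])

```text
time: 5.4
tool_pos: [0.5416, 0.0018, 0.1095]
orientation: [2.12, -2.319, -0.001]
ft_force: [-0.1, -0.4, 0.5]
finger_gap: 0.0007
```

>>> arm_command(motion=[[0.0059,-0.0043,0,0,0,-10.6,-1],[0.0059,-0.0043,0,0,0,-10.6,-1],[0.0059,-0.0043,0,0,0,-10.6,-1],[0.0059,-0.0043,0,0,0,-10.6,-1],[0.0059,-0.0043,0,0,0,-10.6,-1]])

```text
time: 6.02
tool_pos: [0.5694, -0.0201, 0.1093]
orientation: [2.931, -1.13, -0.001]
ft_force: [-0.2, 0.6, -0.1]
finger_gap: 0.0003
```

>>> arm_command(motion=[[0.0059,-0.0043,0,0,0,-10.6,-1],[0.0059,-0.0043,0,0,0,-10.6,-1],[0.0059,-0.0043,0,0,0,-10.6,-1],[0.0059,-0.0043,0,0,0,-10.6,-1],[0.0059,-0.0043,0,0,0,-10.6,-1]])

```text
time: 6.65
tool_pos: [0.6036, -0.0111, 0.1093]
orientation: [-3.127, -0.297, 0.002]
ft_force: [0.3, -0.6, -0.3]
finger_gap: 0.0003
```

>>> arm_command(motion=[[0.0059,-0.0043,0,0,0,-10.6,-1],[0.0059,-0.0043,0,0,0,-10.6,-1],[0.0059,-0.0043,0,0,0,-10.6,-1],[0.0059,-0.0043,0,0,0,-10.6,-1],[0,0,0,0,0,0,-1]])

```text
time: 7.28
tool_pos: [0.6169, 0.0145, 0.1093]
orientation: [-2.814, -1.397, 0.001]
ft_force: [-0.1, -0.3, -0.1]
finger_gap: 0.0006
```

Run:
```python
from h import *
rep()
for n in('top','side'):
    c=grab(n,n+'1.png')
    W=pts(c);x,y,z=W[...,0],W[...,1],W[...,2]
    m=(np.hypot(x-A[0],y-A[1])<.032)&(z>.064)&(z<.085)&((x-.577)*.225+(y-.018)*.974<.031)
    p=W[m][:,:2]
    if len(p)>10:
        vx,vy,_,_=cv2.fitLine((p*1000).astype(np.float32),cv2.DIST_HUBER,0,.01,.01).ravel();print(n,len(p),p.mean(0),'phi',(77-np.degrees(np.arctan2(vy,vx)))%180)
im=cv2.imread('pics/side1.png')[110:260,170:370];cv2.imwrite('pics/side1c.png',cv2.resize(im,None,fx=4,fy=4,interpolation=cv2.INTER_CUBIC))
```

```text
t 7.275 r 0.0332 b 0.0209 z 0.1093 theta 52.8 phi 114.20730332429275 q6 2.15 F [-0.1 -0.3 -0.1] tool F [-0.3  0.1  0.1] [0.6169 0.0145 0.1093]
side 84 [0.57683983 0.02121307] phi 117.98234
```

View pics/side1c.png

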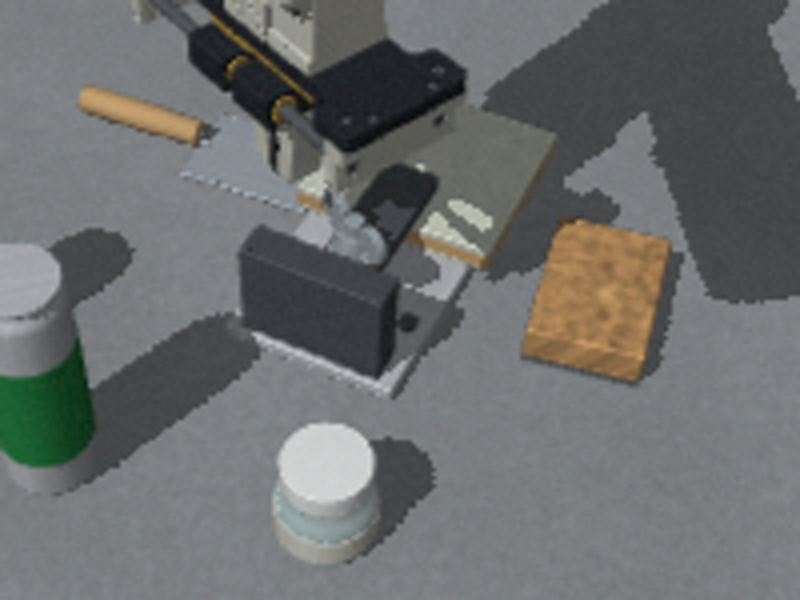

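The side crop shows the nut behind the heel at (350,235), turned as expected, with the fingers raised beyond it and everything else in place. Now the second stroke.

>>> arm_command(motion=[[0,0.001,0.03,0,0,0,-1],[0,0,0.015,0,0,0,-1],[-0.004,0,0.001,0,0,0,-1],[-0.003,0,0,0,0,0,-1],[-0.0014,0,0,0,0,0,-1]])

```text
time: 8.0
tool_pos: [0.6135, 0.0072, 0.0645]
orientation: [2.816, 1.393, 0.002]
ft_force: [0.4, 0.5, -0.8]
finger_gap: 0.0007
```

>>> arm_command(motion=[[-0.0061,0.0016,0,0,0,10,-1],[-0.0061,0.0016,0,0,0,10,-1],[-0.0061,0.0016,0,0,0,10,-1],[-0.0061,0.0016,0,0,0,10,-1]])

```text
time: 8.5
tool_pos: [0.5994, -0.0123, 0.0647]
orientation: [-3.123, -0.337, -0.005]
ft_force: [2.6, -1.5, -1.3]
finger_gap: 0.0002
```

```bash
python3 -c "
from h import *
rep()"
```

```text
t 8.5 r 0.0342 b 0.0146 z 0.0647 theta 12.3 phi 154.67420899415242 q6 1.48 F [ 2.6 -1.5 -1.3] tool F [2.2 2.  1.3] [ 0.5994 -0.0123  0.0647]
```

>>> arm_command(motion=[[-0.0061,0.0016,0,0,0,10,-1],[-0.0061,0.0016,0,0,0,10,-1],[-0.0061,0.0016,0,0,0,10,-1],[-0.0061,0.0016,0,0,0,10,-1],[-0.0061,0.0016,0,0,0,10,-1]])

```text
time: 9.12
tool_pos: [0.5682, -0.0167, 0.0645]
orientation: [-2.973, 1.015, -0.003]
ft_force: [2.8, -2.6, -2.4]
finger_gap: 0.0003
```

>>> arm_command(motion=[[-0.0061,0.0016,0,0,0,10,-1],[-0.0061,0.0016,0,0,0,10,-1],[-0.0061,0.0016,0,0,0,10,-1],[-0.0061,0.0016,0,0,0,10,-1],[-0.0061,0.0016,0,0,0,10,-1]])

```text
time: 9.75
tool_pos: [0.5456, 0.0043, 0.0643]
orientation: [-2.265, 2.176, -0.002]
ft_force: [1.8, -2.7, -0.7]
finger_gap: 0.0006
```

```bash
python3 -c "
from h import *
rep()"
```

```text
t 9.75 r 0.0328 b 0.0123 z 0.0643 theta -87.7 phi 254.6978480526398 q6 -0.33 F [ 1.8 -2.7 -0.7] tool F [ 2.8 -1.6  0.7] [0.5456 0.0043 0.0643]
```

>>> arm_command(motion=[[-0.0061,0.0018,0,0,0,10,-1],[-0.0061,0.0018,0,0,0,10,-1],[-0.0061,0.0018,0,0,0,10,-1],[-0.0061,0.0018,0,0,0,10,-1]])

```text
time: 10.25
tool_pos: [0.5433, 0.0291, 0.0642]
orientation: [-1.384, 2.82, -0.001]
ft_force: [0.0, -3.8, 0.2]
finger_gap: 0.0004
```

>>> arm_command(motion=[[0.0075,0,0,0,0,0,-1],[0,0,-0.045,0,0,0,-1],[0.0059,-0.0043,0,0,0,-10.6,-1],[0.0059,-0.0043,0,0,0,-10.6,-1],[0.0059,-0.0043,0,0,0,-10.6,-1]])

```text
time: 10.88
tool_pos: [0.5422, 0.0016, 0.1092]
orientation: [-2.123, 2.314, -0.001]
ft_force: [0.5, 0.1, 0.0]
finger_gap: 0.0005
```

>>> arm_command(motion=[[0.0059,-0.0043,0,0,0,-10.6,-1],[0.0059,-0.0043,0,0,0,-10.6,-1],[0.0059,-0.0043,0,0,0,-10.6,-1],[0.0059,-0.0043,0,0,0,-10.6,-1],[0.0059,-0.0043,0,0,0,-10.6,-1]])

```text
time: 11.5
tool_pos: [0.57, -0.0203, 0.109]
orientation: [-2.933, 1.124, -0.001]
ft_force: [-0.4, -0.1, -1.1]
finger_gap: 0.0008
```

>>> arm_command(motion=[[0.0059,-0.0043,0,0,0,-10.6,-1],[0.0059,-0.0043,0,0,0,-10.6,-1],[0.0059,-0.0043,0,0,0,-10.6,-1],[0.0059,-0.0043,0,0,0,-10.6,-1],[0.0059,-0.0043,0,0,0,-10.6,-1]])

```text
time: 12.12
tool_pos: [0.6042, -0.0111, 0.109]
orientation: [-3.127, -0.303, -0.001]
ft_force: [0.6, 0.2, -0.1]
finger_gap: 0.0006
```

>>> arm_command(motion=[[0.0059,-0.0043,0,0,0,-10.6,-1],[0.0059,-0.0043,0,0,0,-10.6,-1],[0.0059,-0.0043,0,0,0,-10.6,-1],[0.0059,-0.0043,0,0,0,-10.6,-1],[0,0,0,0,0,0,-1]])

```text
time: 12.75
tool_pos: [0.6174, 0.0145, 0.1089]
orientation: [-2.812, -1.402, -0.001]
ft_force: [0.2, 0.4, 0.4]
finger_gap: 0.0006
```

Run:
```python
from h import *
rep()
for n in('side',):
    c=grab(n)
    W=pts(c);x,y,z=W[...,0],W[...,1],W[...,2]
    m=(np.hypot(x-A[0],y-A[1])<.032)&(z>.062)&(z<.085)&((x-.577)*.225+(y-.018)*.974<.031)
    p=W[m][:,:2]
    vx,vy,_,_=cv2.fitLine((p*1000).astype(np.float32),cv2.DIST_HUBER,0,.01,.01).ravel();print(n,len(p),p.mean(0),'phi',(77-np.degrees(np.arctan2(vy,vx)))%180)
```

```text
t 12.75 r 0.0337 b 0.0210 z 0.1089 theta 53.0 phi 114.00308471675392 q6 2.16 F [0.2 0.4 0.4] tool F [ 0.4 -0.1 -0.4] [0.6174 0.0145 0.1089]
side 82 [0.57637006 0.02212302] phi 121.28829
```

>>> arm_command(motion=[[0,0.001,0.03,0,0,0,-1],[0,0,0.015,0,0,0,-1],[-0.004,0,0.002,0,0,0,-1],[-0.003,0,0,0,0,0,-1],[-0.0014,0,0,0,0,0,-1]])

```text
time: 13.42
tool_pos: [0.6135, 0.0071, 0.0625]
orientation: [2.813, 1.397, 0.002]
ft_force: [0.1, 0.2, 0.4]
finger_gap: 0.0006
```

>>> arm_command(motion=[[-0.0061,0.0016,0,0,0,10,-1],[-0.0061,0.0016,0,0,0,10,-1],[-0.0061,0.0016,0,0,0,10,-1],[-0.0061,0.0016,0,0,0,10,-1],[-0.0061,0.0016,0,0,0,10,-1]])

```text
time: 14.05
tool_pos: [0.5937, -0.0154, 0.0627]
orientation: [-3.141, -0.069, -0.005]
ft_force: [3.3, -1.1, -1.4]
finger_gap: 0.0005
```

>>> arm_command(motion=[[-0.0031,0.0009,0,0,0,5,-1],[-0.0018,0.0005,0,0,0,3,-1],[0,0,0,0,0,0,-1]])

```text
time: 14.42
tool_pos: [0.5887, -0.0169, 0.0626]
orientation: [-3.138, 0.14, -0.004]
ft_force: [2.6, -2.4, 0.4]
finger_gap: 0.0005
```

```bash
python3 -c "
from h import *
rep()"
```

```text
t 14.425 r 0.0338 b 0.0139 z 0.0626 theta -5.1 phi 172.12552900775188 q6 1.18 F [ 2.6 -2.4  0.4] tool F [ 2.9  2.1 -0.4] [ 0.5887 -0.0169  0.0626]
```

>>> arm_command(motion=[[-0.0018,0.0006,0,0,0,3,-1],[-0.0018,0.0006,0,0,0,3,-1]])

```text
time: 14.68
tool_pos: [0.585, -0.0176, 0.0625]
orientation: [-3.127, 0.305, -0.003]
ft_force: [2.5, -2.8, 2.1]
finger_gap: 0.0006
```

>>> arm_command(motion=[[-0.0018,0.0006,0,0,0,3,-1]])

```text
time: 14.8
tool_pos: [0.5831, -0.0179, 0.0625]
orientation: [-3.117, 0.387, -0.003]
ft_force: [1.7, -3.1, 0.9]
finger_gap: 0.0008
```

>>> arm_command(motion=[[-0.0012,0.0004,0,0,0,2,-1]])

```text
time: 14.92
tool_pos: [0.5818, -0.018, 0.0624]
orientation: [-3.11, 0.441, -0.003]
ft_force: [5.1, -5.3, 0.8]
finger_gap: 0.0005
```

```bash
python3 -c "
from h import *
rep()"
```

```text
t 14.925 r 0.0335 b 0.0138 z 0.0624 theta -16.2 phi 183.15669670332443 q6 0.98 F [ 5.1 -5.3  0.8] tool F [ 6.3  3.6 -0.8] [ 0.5818 -0.018   0.0624]
```

>>> arm_command(motion=[[-0.0006,0.0002,0,0,0,1,-1],[0,0,0,0,0,0,-1]])

```text
time: 15.18
tool_pos: [0.5815, -0.0181, 0.0624]
orientation: [-3.106, 0.467, -0.004]
ft_force: [4.7, -4.4, 1.2]
finger_gap: 0.0002
```

>>> arm_command(motion=[[-0.0006,0,0,0,0,0,-1],[0,0,0,0,0,0,-1]])

```text
time: 15.42
tool_pos: [0.5814, -0.0181, 0.0625]
orientation: [-3.107, 0.467, -0.005]
ft_force: [6.4, -6.6, 0.1]
finger_gap: 0.0003
```

```bash
python3 -c "
from h import *
rep()"
```

```text
t 15.425 r 0.0334 b 0.0141 z 0.0625 theta -17.1 phi 184.0873700705632 q6 0.97 F [ 6.4 -6.6  0.1] tool F [ 8.1  4.4 -0.1] [ 0.5814 -0.0181  0.0625]
```

>>> arm_command(motion=[[-0.001,0,0,0,0,0,-1],[0,0,0,0,0,0,-1]])

```text
time: 15.68
tool_pos: [0.5813, -0.0179, 0.0626]
orientation: [-3.107, 0.466, -0.007]
ft_force: [9.5, -7.6, -2.1]
finger_gap: 0.0003
```

```bash
python3 -c "
from h import *
rep()"
```

```text
t 15.675 r 0.0333 b 0.0139 z 0.0626 theta -17.1 phi 184.07579060939227 q6 0.96 F [ 9.5 -7.6 -2.1] tool F [11.3  4.5  2.1] [ 0.5813 -0.0179  0.0626]
```

>>> arm_command(motion=[[0.006,0,0,0,0,0,-1],[0.006,0,0,0,0,0,-1],[0,0,-0.05,0,0,0,-1],[0,0,-0.06,0,0,0,-1],[0,0,-0.06,0,0,0,-1]])

```text
time: 16.3
tool_pos: [0.5896, -0.0208, 0.2331]
orientation: [3.106, -0.468, -0.002]
ft_force: [1.7, -0.1, -0.7]
finger_gap: 0.0006
```

>>> arm_command(motion=[[0,0.06,0,0,0,0,-1],[0,0.06,0,0,0,0,-1],[0,0.06,0,0,0,0,-1],[0,0.06,0,0,0,0,-1],[0,0,0,0,0,0,-1]])

```text
time: 16.92
tool_pos: [0.5175, -0.2532, 0.2312]
orientation: [-3.105, 0.475, 0.002]
ft_force: [0.5, 0.8, -0.1]
finger_gap: 0.0003
```

Run:
```python
from h import *
rep()
t=grab('top','top2.png');s=grab('side')
for n,c in(('t',t),('s',s)):
    W=pts(c);x,y,z=W[...,0],W[...,1],W[...,2]
    m=(np.hypot(x-A[0],y-A[1])<.033)&(z>.062)&(z<.085)&((x-.577)*.225+(y-.018)*.974<.031)
    p=W[m][:,:2]
    vx,vy,_,_=cv2.fitLine((p*1000).astype(np.float32),cv2.DIST_HUBER,0,.01,.01).ravel();print(n,len(p),'phi',(77-np.degrees(np.arctan2(vy,vx)))%180)
    m=(abs((x-.577)*.974-(y-.018)*.225)<.016)&((x-.577)*.225+(y-.018)*.974<-.035)&((x-.577)*.225+(y-.018)*.974>-.08)
    W0=pts(dict(np.load(n+'0.npz')));print('strap z now',np.nanmedian(z[m]),'before',np.nanmedian(W0[...,2][m]))
a=np.load('t0.npz')['pixels'];d=cv2.absdiff(a,t['pixels'])
im=np.hstack([t['pixels'][20:330,180:420],d[20:330,180:420]*2])[:,:,::-1];cv2.imwrite('pics/cmp.png',cv2.resize(im,None,fx=1.66,fy=1.66))
```

```text
t 16.925 r 0.2768 b 0.0236 z 0.2312 theta -17.4 phi 184.4046306861962 q6 1.38 F [ 0.5  0.8 -0.1] tool F [ 0.2 -1.   0.1] [ 0.5175 -0.2532  0.2312]
t 134 phi 5.428116
strap z now 0.041092948002703744 before 0.04472857207475123
s 78 phi 4.738945
strap z now 0.0388251277863656 before 0.0425742787784662
```

View pics/cmp.png

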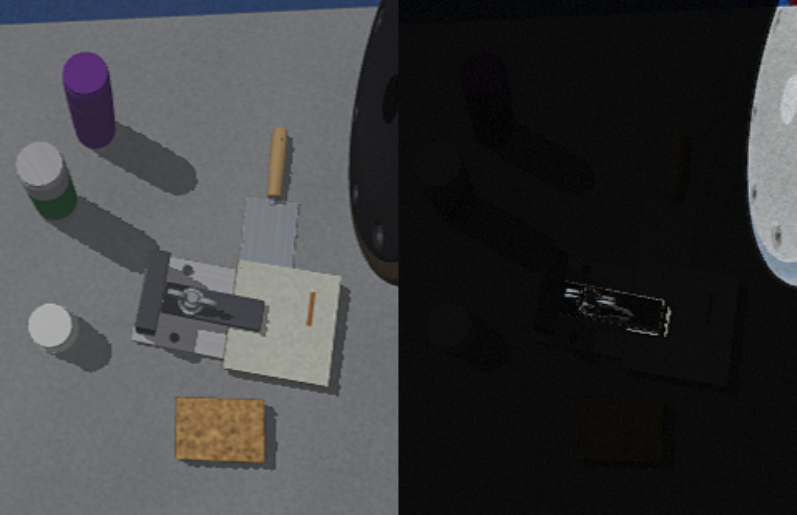

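The before/after comparison shows that only the nut and strap changed, around (590,300) in the difference half. The strap dropped 3.6 to 3.7 mm, which puts its top at about 40 mm. Nothing else moved, and the arm is clear.

```bash
python3 -c "
from h import *
print(arm.sign_off())"
```

```text
the job is handed in; nothing more can be done
None
```

The wing nut is run down to its hard stop and the strap is down on the panel. I handed the job in at about 17 s of the 72 s allowed.

I did it with the shut fingertips in three clockwise pushing strokes of about 120°, 180° and 65°. Between strokes the fingers were lifted clear and brought back round the open sides.

- **Stop:** at the end the push rose from about 3 N to 11 N with no further movement. The wings stood at about 184–185° in the clamp's frame. I expected 184°, taking the wings to lie along the clamp's y at zero turn.
- **Strap:** it dropped 3.6 mm in the top camera and 3.7 mm in the side camera. Its top now reads 41.1 mm and 38.8 mm, against 40 mm when home; that spread is within the 2 mm calibration error.
- **Surroundings:** the before/after pictures show changes only at the nut and strap. The panel and the loose things did not move, and the arm finished clear with wrist force near zero.

No check failed.

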